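# Index the sample carousel by one notch

### The job

Index the sample carousel by one notch: push the plunger's post outward, away from the plate, until the plunger is fully out; turn the plate one notch (60 degrees) counterclockwise as seen from above by pushing one of its upright pegs; then press the plunger fully in again so that it locks the plate in that next notch. Only push, gently and with the fingertips, never pinch or lift anything; turn the plate one notch only, the tins must stay sitting in their seats, and the loose things standing around the carousel must be left where they are.

Things in the scene. Friction and masses are not known exactly. Their poses are not given: they have to be found in the camera images.
- plunger (a joint): Index plunger: level 10 mm rod with a round nose, sliding toward or away from the plate's axis in two grey blocks (tops 40 mm above the worktop). 0 m = fully in, nose in a rim notch, plate locked; 0.024 m = fully out, nose 12 mm clear of the rim. Stays where left (friction about 2.5 N, no spring), stops at both ends, goes in only where a notch faces it.
- plunger_post (a point): Top centre of the plunger's black upright post, 12 mm in diameter, between the two blocks, top 105 mm above the worktop; moves with the plunger, 158 mm from the plate's axis when in, 182 mm when out. The line from table_centre to it is the plunger's direction. Free on all sides above 45 mm, tins apart.
- table (a joint): Turn (rad) of the round aluminium plate (240 mm in diameter, top 34 mm above the worktop), positive counterclockwise from above; starts at 0, locked. Six rim notches every 60 degrees (1.047 rad), 20 mm wide at the mouth, 13 mm at the bottom; the taper guides the nose in from 4 mm off. Unlocked: friction about 0.12 N m, stops when no longer pushed, no detents.
- table_centre (a point): Centre of the plate on its vertical axis, at the plate's top face, 34 mm above the worktop. The carousel's foot is fixed to the worktop.
- peg_0 (a point): Top centre of one of three equal upright steel pegs fixed to the plate, 12 mm in diameter (a 20 mm collar on the lowest 8 mm), 93 mm from the axis, top 100 mm above the worktop, 120 degrees apart; turns with the plate. Nothing else on the plate is higher than 60 mm above the worktop.
- peg_1 (a point): Top centre of one of three equal upright steel pegs fixed to the plate, 12 mm in diameter (a 20 mm collar on the lowest 8 mm), 93 mm from the axis, top 100 mm above the worktop, 120 degrees apart; turns with the plate. Nothing else on the plate is higher than 60 mm above the worktop.
- peg_2 (a point): Top centre of one of three equal upright steel pegs fixed to the plate, 12 mm in diameter (a 20 mm collar on the lowest 8 mm), 93 mm from the axis, top 100 mm above the worktop, 120 degrees apart; turns with the plate. Nothing else on the plate is higher than 60 mm above the worktop.
- seat_0 (a point): Centre, on the plate's top face, of the seat of tin_0 (75 mm from the axis, three 8 mm high studs around it with 2 mm of play); turns with the plate. The other three seats of the plate are empty.
- seat_1 (a point): Centre, on the plate's top face, of the seat of tin_1 (75 mm from the axis, three 8 mm high studs around it with 2 mm of play); turns with the plate. The other three seats of the plate are empty.
- seat_2 (a point): Centre, on the plate's top face, of the seat of tin_2 (75 mm from the axis, three 8 mm high studs around it with 2 mm of play); turns with the plate. The other three seats of the plate are empty.
- tin_0: Open aluminium moisture tin, 60 mm in diameter, 26 mm high, loose in its seat on the plate (top 60 mm above the worktop); origin at the centre of its underside, z up. Rides with the plate.
- tin_1: Open aluminium moisture tin, 60 mm in diameter, 26 mm high, loose in its seat on the plate (top 60 mm above the worktop); origin at the centre of its underside, z up. Rides with the plate.
- tin_2: Open aluminium moisture tin, 60 mm in diameter, 26 mm high, loose in its seat on the plate (top 60 mm above the worktop); origin at the centre of its underside, z up. Rides with the plate.
- stopwatch: Black digital stopwatch lying on the worktop left of the carousel, about 66 x 58 x 18 mm with a short cord; leave alone. Origin on its underside.
- crucible: White lidded crucible, 45 mm in diameter, 49 mm high, behind the carousel; leave alone. Origin at the centre of its underside.
- beaker_100: Small clear beaker, 55 mm in diameter, 70 mm high, behind the carousel; leave alone. Origin at the centre of its underside.
- petri_dish_1: Shallow round dish, 69 mm in diameter, 15 mm high, left of the carousel near the front edge; leave alone. Origin at the centre of its underside.
Not all that is in view belongs to the job. What is shaped like the tin_1 but turquoise is not meant.

How it is judged (in metres and radians):
On the way, in this order (a step that is already met when the one before it is completed fails the run):
1. the plunger is pushed out of its notch (at least 18 mm) while the plate still stands at its first notch (value of joint plunger above 0.018 m and value of joint table between -0.1 and 0.1 rad), for 0.1 s.
2. with the plunger out, the plate is turned one notch counterclockwise (60 degrees within 4) (value of joint plunger above 0.014 m and value of joint table between 0.9772 and 1.1172 rad), for 0.1 s.
At the end, for the whole second after the job is handed in: The plate stands one notch (60 degrees, within 2) counterclockwise of where it started and is at rest, the plunger is in to within 4 mm of its stop, every tin sits upright in its own seat (within 8 mm), and the four loose things around are within 30 mm of where they were (value of joint table between 1.0122 and 1.0822 rad and value of joint plunger below 0.004 m and velocity of joint table between -0.05 and 0.05 rad/s and horizontal distance between tin_0 and seat_0 below 0.008 m and height (world z) of each of tin_0, tin_1, tin_2 below 0.04 m and angle between each of tin_0, tin_1, tin_2's own z axis and vertical below 0.15 rad and horizontal distance between tin_1 and seat_1 below 0.008 m and horizontal distance between tin_2 and seat_2 below 0.008 m and distance of each of stopwatch, crucible, beaker_100, petri_dish_1 from where it was at the start of the episode below 0.03 m); the robot touches nothing.
It fails at once if the plate is turned the wrong way (more than 10 degrees clockwise) (value of joint table below -0.18 rad).
It fails at once if the plate is turned well past the next notch (more than 20 degrees) (value of joint table above 1.3972 rad).
It fails at once if the plunger or the plate is squeezed or rammed (more than 35 N) (contact force between the fingers and plunger above 35 N or contact force between the fingers and table above 35 N).
It fails at once if a tin is lifted, tipped or knocked out of its seat (height (world z) of any of tin_0, tin_1, tin_2 above 0.044 m or angle between any of tin_0, tin_1, tin_2's own z axis and vertical above 0.3 rad or horizontal distance between tin_0 and seat_0 above 0.012 m or horizontal distance between tin_1 and seat_1 above 0.012 m or horizontal distance between tin_2 and seat_2 above 0.012 m).
It fails at once if a loose thing beside the carousel is pushed away or lifted (distance of any of stopwatch, crucible, beaker_100, petri_dish_1 from where it was at the start of the episode above 0.03 m).
It also fails if it takes over 62 s, if anything falls off the work surface, if the arm or the gripper's body presses on something with over 40 N, if the wrist force passes 120 N, or if a joint passes its speed limit or range.

### The arm

A 7-joint arm with a two-finger parallel gripper is mounted at the origin on a cart in front of the work surface, level with it; the furniture and walls round the work are solid. World frame = base frame: x ahead of the robot, y to its left, z up, the work surface at z = 0. Lengths are in mm, angles in rad, forces in N, time in s.
With the tool pointing down it reaches from about 425 to 925 mm from the base axis. Payload 6.8 kg.
Tool frame: the origin (TCP) lies midway between the tips of the shut fingers; the grasp point (between the pads) lies ctrl.tcp_to_grasp behind it (ctrl.tcp_to_grasp is the distance from the TCP to the grasp point, in mm); z points along the fingers, y is the line along which they close (so a half turn about z gives the same grasp; the last joint's range is limited). The gripper opens to 88 mm and grips with 3 to 60 N. Pads are 20 mm wide; open, the fingers measure 115 mm over their backs; the gripper's body (75 mm by 178 mm) begins 61 mm behind the grasp point.
Start: joints at [1.079, 0.477, 0.022, 1.555, -0.011, 1.109, -0.083], TCP at [252.762, -625.906, 222.664] pointing down, gripper open.
Joint ranges: [-2.96, 2.96], [-0.34, 2.1], [-1.41, 1.46], [0.24, 2.44], [-1.37, 4.51], [0.17, 1.92], [-2.96, 2.96]. Speed limits (rad/s): [2.39, 2.39, 3.14, 3.14, 3.14, 3.14, 3.14].

### API

Orientations are given as a unit quaternion [x, y, z, w].
In Python, from rig import status, grab_frame, camera_model, ticket, ctrl gives the robot as it stands. The module is installed in compiled form; this text tells all that it offers.
- The arm moves only by the tool send_rows, never from a script. Its argument "targets" is a list of rows, each a list of 2 entries, a list of its own where there are three numbers: the shift along the world's x, y, z in mm, then the turn, a rotation vector about the world's x, y, z in degrees. A call has 1 to 8 rows; each row shifts and turns the commanded pose from where the row before left it; what a row does not reach is not made up. A row lasts 1/10 s, in which the tool goes at most 50 mm and 8.59 degrees, less where a joint would pass 70% of its speed; a pose out of reach is approached as far as the arm can. A call is refused whole if a number of a shift passes 50 or a number of a turn 8.59, either way. A call with a gripper value outside its range is refused whole. "claw" is the opening, from 0 (shut) to 1 (fully open), set as the call begins (left out, the last holds). The fingers move at their own pace and stop on an object; "grip_force" is the grip in N (left out, the last holds). Time passes only in rows, so rows that do not move let the fingers close. It gives the time, the measured TCP pose, the force, the opening and the grip force at its end, in the units of the state.
- status.read_state(): the state, without advancing time (a new reading comes with each control period).
- grab_frame(name): name is "scene" or "top"; returns (picture, depth): 480x640x3 uint8, blue, green, red; 480x640 float32, mm along the optical axis (not along the pixel's ray), 0 where there is no reading.
- camera_model(name): a dict with "camera_matrix" (3x3 intrinsics, pixels), "k1" (the pictures are not rectified: a ray, as slopes to the right and down, at radius r is drawn at 1 + k1 r^2 times it, then the intrinsics apply), "world_to_cam" (4x4, takes a point from world to camera coordinates). Camera axes: x right, y down, z forward; pixel columns grow to the right and rows downward; lengths in mm; the calibration is good to about 2 mm. A picture is of the moment at which its call begins. camera_model takes no time and is no camera call.
- ticket.hand_in(): hands the job in; it is judged then, once.
The state is a dict: "time": time; "q": joint angles; "qd": joint speeds; "effort": joint torques, N m; "eef_pos": TCP position; "orientation": TCP orientation; "contact_force": force on the tool from outside, world axes, zero at the start; "wrist_torque": the same for the moment, N m; "finger_gap": opening from 0.0 (shut) to 1.0 (fully open); "gripper_force": force on a finger pad.
Only numpy, scipy, OpenCV 4.12 (cv2) and the standard library are available. Lean on these libraries where they do the work, as an engineer would, in place of code of your own. Each camera call takes 0.05 s, during which the arm holds its last target. There are 200 camera calls.

## Working session

There is one attempt and no reset: what is moved stays moved. The work goes in short steps, Python scripts to look and compute and a tool call to move; the robot and the scene stay as the last step left them, time stands still between calls to the robot, and variables do not carry over. Pictures are saved under pics/ and viewed, at most 10 in all, crops included, and the job is handed in when it is done.

Besides the shell and the picture viewer there is one more tool, called by a JSON object that holds its "name" and its "arguments", one argument or row to a line. send_rows: Moves the arm, as the interface text tells. Its arguments: {"type":"object","properties":{"targets":{"type":"array"},"claw":{"type":"number"},"grip_force":{"type":"number"}},"required":["targets"]}

```bash
mkdir -p pics
cat > h.py <<'E'
import numpy as np, cv2
from rig import status, grab_frame, camera_model, ticket, ctrl
def snap(n,f):
    p,d=grab_frame(n); cv2.imwrite(f'pics/{f}.png',p); np.save(f'pics/{f}.npy',d); return p,d
def ray(n,u,v):
    m=camera_model(n); K=np.array(m['camera_matrix']); T=np.array(m['world_to_cam'])
    xd=np.array([(u-K[0,2])/K[0,0],(v-K[1,2])/K[1,1]]); x=xd.copy()
    for _ in range(30): x=xd/(1+m['k1']*(x@x))
    R=T[:3,:3]; return -R.T@T[:3,3], R.T@np.array([x[0],x[1],1])
def at_z(n,u,v,z):
    c,r=ray(n,u,v); return c+r*(z-c[2])/r[2]
def proj(n,P):
    m=camera_model(n); K=np.array(m['camera_matrix']); T=np.array(m['world_to_cam'])
    c=T[:3,:3]@np.array(P,float)+T[:3,3]; x=c[:2]/c[2]; x=x*(1+m['k1']*(x@x)); return K[:2,:2]@x+K[:2,2]
E
python3 - <<'E'
from h import *
snap('scene','s0'); snap('top','t0')
print(status.read_state(), ctrl.tcp_to_grasp)
for n in('scene','top'): print(n,ray(n,320,240))
E
```

```text
{'time': 0.1, 'q': array([ 1.07889016,  0.47771017,  0.02233627,  1.55632241, -0.01147439,
        1.10927601, -0.08311085]), 'qd': array([ 0.00130807,  0.00062642, -0.00082695, -0.00116073, -0.00134444,
       -0.00080417, -0.00173453]), 'effort': array([ 5.52459664e-03, -5.84089637e+01,  1.54054575e+00, -2.73311931e+01,
       -5.41966595e-02,  1.31508341e-02,  2.94474478e-05]), 'eef_pos': array([ 252.54651789, -625.41027797,  221.79643449]), 'orientation': array([ 9.81640199e-01,  1.90740371e-01, -2.16859930e-04, -7.63688094e-04]), 'contact_force': array([-0.46107831, -0.35000415, -0.79163417]), 'wrist_torque': array([0.01953353, 0.01009571, 0.0381397 ]), 'gripper_force': 0.0, 'finger_gap': 0.9974666036212745} 18.700000000000003
scene (array([118.8587495 , 713.42468577, 713.80060372]), array([ 0.46116328, -0.6163697 , -0.63829327]))
top (array([ 418.40975999,   75.80223179, 1109.5674613 ]), array([ 0.14639179,  0.01015697, -0.98918412]))
```

View pics/t0.png

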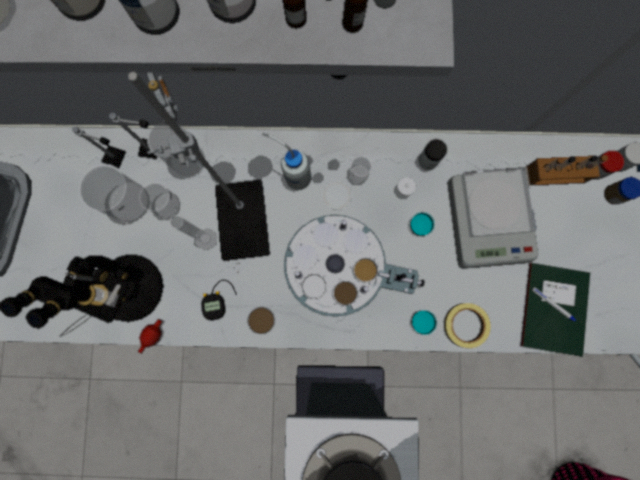

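View pics/s0.png

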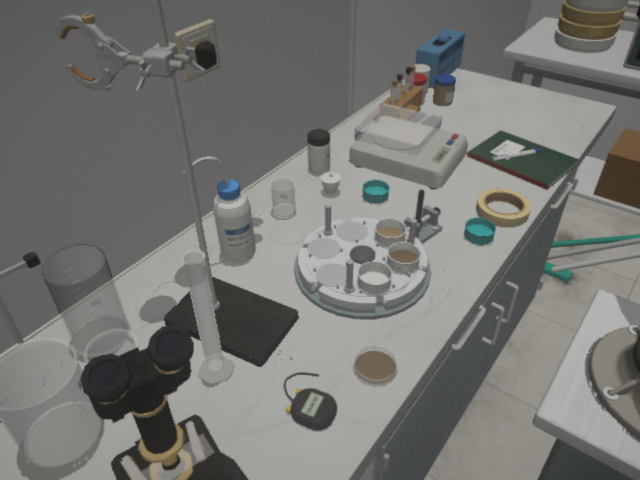

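The top view shows the carousel at about (335,264), with the plunger to its right at about (403,279) and tins at (365,269), (345,292) and (314,286). Turquoise decoy tins are at (422,224) and (424,322). The scene view shows the post at (420,205) and pegs at about (328,220), (349,275) and (412,230). Next I'll look at a close crop of each.

Run:
```python
import cv2
p=cv2.imread('pics/t0.png')[200:330,275:445]; cv2.imwrite('pics/t0c.png',cv2.resize(p,None,fx=4.5,fy=4.5,interpolation=cv2.INTER_CUBIC))
p=cv2.imread('pics/s0.png')[180:320,285:455]; cv2.imwrite('pics/s0c.png',cv2.resize(p,None,fx=4.2,fy=4.2,interpolation=cv2.INTER_CUBIC))
```

```text
(no output)
```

View pics/t0c.png

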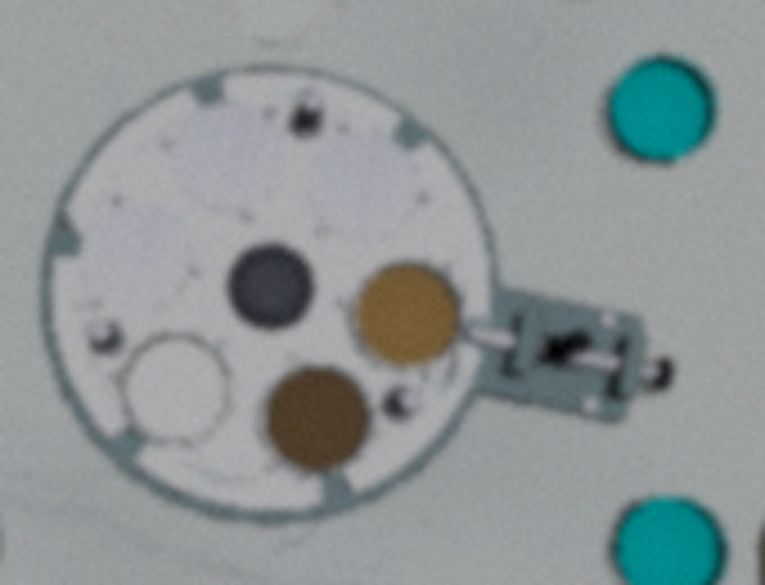

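View pics/s0c.png

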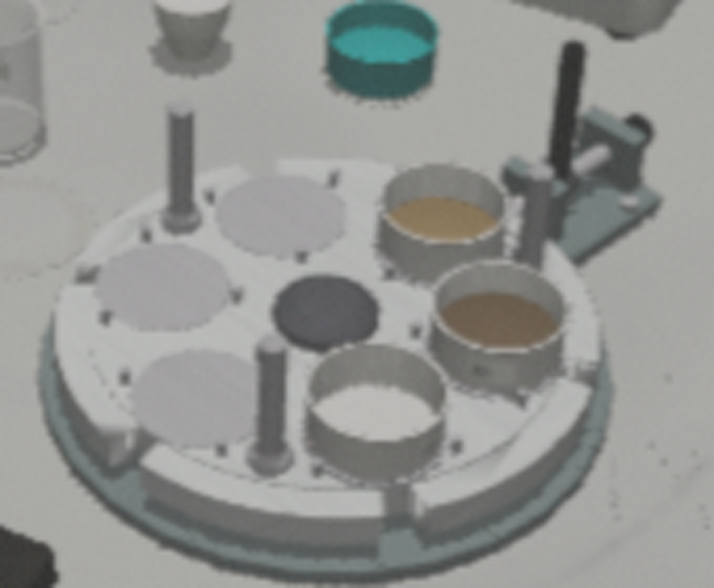

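Run:
```python
from h import *
S=lambda u,v,z: at_z('scene',285+(u+.5)/4.2-.5,180+(v+.5)/4.2-.5,z)
T=lambda u,v,z: at_z('top',275+(u+.5)/4.5-.5,200+(v+.5)/4.5-.5,z)
ps=[S(180,108,100),S(271,345,100),S(538,172,100)]
print('pegs',np.round(ps,0)); print('mean',np.mean(ps,0), np.linalg.norm(np.array(ps)-np.mean(ps,0),axis=1))
post=S(572,46,105); print('post',post, np.linalg.norm((post-np.mean(ps,0))[:2]))
# top: notches in pairs (opposite): and hub
print('top notches',[np.round(T(u,v,34),0) for u,v in[(208,90),(410,133),(66,238),(127,445),(337,490)]])
print('hubtop',T(271,286,36),'pegs',[np.round(T(u,v,100),0) for u,v in[(313,100),(97,325),(408,395)]])
print('post top view',T(580,345,105),T(560,348,105))
print('tins',[np.round(T(u,v,60),0) for u,v in[(408,314),(318,419),(177,389)]])
# depth near post/pegs from top
d=np.load('pics/t0.npy'); m=camera_model('top'); Tm=np.array(m['world_to_cam'])
pts=[]
for v in range(205,320):
  for u in range(280,425):
    if d[v,u]>0:
      c,r=ray('top',u,v); P=c+r*d[v,u]; 
      if 88<P[2]<112: pts.append((u,v,*np.round(P)))
print(len(pts)); [print(p) for p in pts[:40]]
```

```text
pegs [[611.  31. 100.]
 [490. 138. 100.]
 [459. -21. 100.]]
mean [520.01035941  49.41380292 100.        ] [92.99789528 93.63286783 92.76733208]
post [ 489.56042774 -106.06499609  105.        ] 158.43249439755084
top notches [array([629.,  86.,  34.]), array([607., -25.,  34.]), array([545., 161.,  34.]), array([434., 126.,  34.]), array([412.,  13.,  34.])]
hubtop [520.97044859  49.64459642  36.        ] pegs [array([611.,  31., 100.]), array([493., 139., 100.]), array([461., -19., 100.])]
post top view [ 487.41543975 -104.67304698  105.        ] [485.72279051 -94.594664   105.        ]
tins [array([505., -22.,  60.]), array([449.,  25.,  60.]), array([463.,  99.,  60.])]Traceback (most recent call last):
  File "<stdin>", line 18, in <module>
  File "h.py", line 6, in ray
    m=camera_model(n); K=np.array(m['camera_matrix']); T=np.array(m['world_to_cam'])
ValueError: time passes only in moves, steps and waits
```

The choice checks out. Candidates for the post or pegs: the black post top at scene crop (572,46), and the peg tops at (180,108), (271,345) and (538,172). The post is the black upright between the blocks, and its radius measures 158 mm, as specified. The pegs measure about 93 mm.

- **Centre:** about (520, 49.5).
- **Plunger direction:** -101°.
- **Peg to push:** the back one at (611, 31), where there are no tins next to it.

First I move above the gap just inside the post.

{"name": "send_rows", "arguments": {
  "targets": [
    [[13, 30, 0], [0, 0, -4]],
    [[13, 30, 0], [0, 0, -4]],
    [[13, 30, 0], [0, 0, -4]],
    [[13, 30, 0], [0, 0, -4]],
    [[13, 30, 0], [0, 0, -4]],
    [[13, 30, 0], [0, 0, -4]],
    [[13, 30, 0], [0, 0, -4]],
    [[13, 30, 0], [0, 0, -5]]
  ],
  "claw": 0
}}

```text
time: 0.9
eef_pos: [356.9, -384.4, 222.4]
orientation: [0.995, -0.097, -0.0, -0.0]
contact_force: [0.7, 0.3, 0.7]
finger_gap: 0.313
gripper_force: 0.0
```

{"name": "send_rows", "arguments": {
  "targets": [
    [[13, 30, 0], [0, 0, 0]],
    [[13, 30, 0], [0, 0, 0]],
    [[13, 30, 0], [0, 0, 0]],
    [[13, 30, 0], [0, 0, 0]],
    [[13, 30, 0], [0, 0, 0]],
    [[13, 30, 0], [0, 0, 0]],
    [[13, 30, 0], [0, 0, 0]],
    [[13, 30, 0], [0, 0, 0]]
  ]
}}

```text
time: 1.7
eef_pos: [460.8, -144.6, 222.5]
orientation: [0.995, -0.096, -0.0, 0.0]
contact_force: [0.7, -0.2, -0.3]
finger_gap: 0.005
gripper_force: 0.0
```

{"name": "send_rows", "arguments": {
  "targets": [
    [[13, 30, 0], [0, 0, 0]],
    [[13, 30, 0], [0, 0, 0]],
    [[0, 0, 0], [0, 0, 0]],
    [[0, 0, 0], [0, 0, 0]]
  ]
}}

```text
time: 2.1
eef_pos: [486.5, -85.6, 222.3]
orientation: [0.995, -0.095, -0.0, 0.0]
contact_force: [-0.8, -0.6, -0.3]
finger_gap: 0.002
gripper_force: 0.0
```

{"name": "send_rows", "arguments": {
  "targets": [
    [[9, 13, 0], [0, 0, 0]],
    [[0, 0, -30], [0, 0, 0]],
    [[0, 0, -30], [0, 0, 0]],
    [[0, 0, -30], [0, 0, 0]],
    [[0, 0, -30], [0, 0, 0]],
    [[0, 0, -20], [0, 0, 0]],
    [[0, 0, 0], [0, 0, 0]],
    [[0, 0, 0], [0, 0, 0]]
  ]
}}

```text
time: 2.9
eef_pos: [495.4, -74.1, 82.9]
orientation: [0.995, -0.097, -0.0, 0.0]
contact_force: [0.7, 0.7, -0.2]
finger_gap: 0.005
gripper_force: 0.0
```

Run:
```python
from h import *
p,_=snap('scene','s1')
cv2.imwrite('pics/s1c.png',cv2.resize(p[140:320,285:475],None,fx=3.3,fy=3.3,interpolation=cv2.INTER_CUBIC))
```

```text
(no output)
```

View pics/s1c.png

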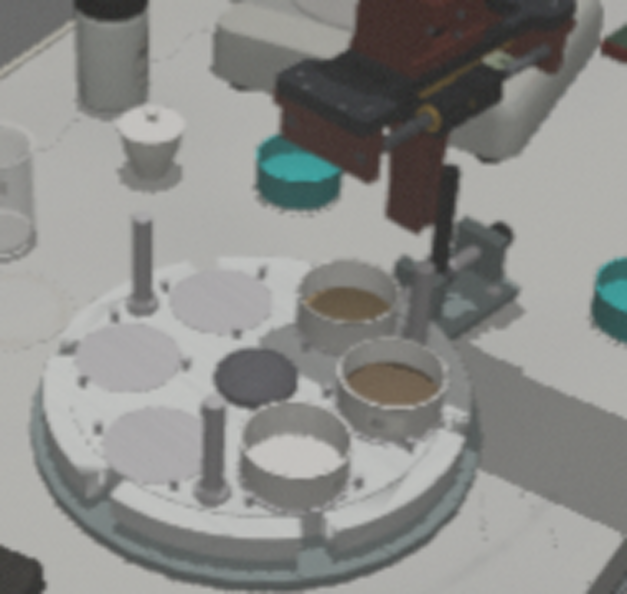

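The crop shows the closed fingers at (410,195), just inside the post at (445,215) and above the tins. Now I push outward.

{"name": "send_rows", "arguments": {
  "targets": [
    [[-0.8, -3.9, 0], [0, 0, 0]],
    [[-0.8, -3.9, 0], [0, 0, 0]],
    [[-0.8, -3.9, 0], [0, 0, 0]],
    [[-0.8, -3.9, 0], [0, 0, 0]],
    [[-0.4, -2, 0], [0, 0, 0]],
    [[-0.4, -2, 0], [0, 0, 0]]
  ]
}}

```text
time: 3.55
eef_pos: [491.8, -92.7, 82.7]
orientation: [0.995, -0.096, 0.0, -0.0]
contact_force: [0.4, 3.7, 0.4]
finger_gap: 0.004
gripper_force: 1.3
```

{"name": "send_rows", "arguments": {
  "targets": [
    [[-0.4, -2, 0], [0, 0, 0]],
    [[-0.4, -2, 0], [0, 0, 0]],
    [[-0.4, -2, 0], [0, 0, 0]],
    [[-0.4, -2, 0], [0, 0, 0]],
    [[0, 0, 0], [0, 0, 0]]
  ]
}}

```text
time: 4.05
eef_pos: [490.1, -100.8, 82.7]
orientation: [0.995, -0.096, 0.0, 0.0]
contact_force: [-0.4, 1.8, 0.7]
finger_gap: 0.006
gripper_force: 0.8
```

Run:
```python
from h import *
p,_=snap('scene','s2')
cv2.imwrite('pics/s2c.png',cv2.resize(p[180:260,395:455],None,fx=7,fy=7,interpolation=cv2.INTER_CUBIC))
for r in (158,170,176,182): print(r,(proj('scene',(520-.192*r,49.5-.981*r,105))-[395,180])*7)
```

```text
158 [179.32804132  74.84074968]
170 [207.47144757  57.66228369]
176 [221.42575979  49.14489324]
182 [235.30275544  40.67481867]
```

View pics/s2c.png

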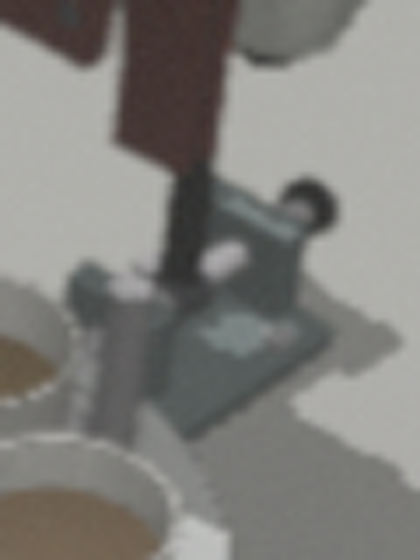

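The view shows the fingers at (180,120) hiding the post top, with contact made. I keep going in small steps until the end stop shows up in the force.

{"name": "send_rows", "arguments": {
  "targets": [
    [[-0.4, -2, 0], [0, 0, 0]],
    [[-0.4, -2, 0], [0, 0, 0]],
    [[-0.4, -2, 0], [0, 0, 0]],
    [[0, 0, 0], [0, 0, 0]]
  ]
}}

```text
time: 4.5
eef_pos: [488.9, -107.0, 82.7]
orientation: [0.995, -0.096, 0.0, 0.0]
contact_force: [-0.4, 1.4, -0.0]
finger_gap: 0.002
gripper_force: 0.6
```

{"name": "send_rows", "arguments": {
  "targets": [
    [[-0.2, -1, 0], [0, 0, 0]],
    [[-0.2, -1, 0], [0, 0, 0]],
    [[-0.2, -1, 0], [0, 0, 0]],
    [[0, 0, 0], [0, 0, 0]]
  ]
}}

```text
time: 4.9
eef_pos: [488.3, -109.7, 82.7]
orientation: [0.995, -0.096, -0.0, 0.0]
contact_force: [0.7, 1.5, 1.4]
finger_gap: 0.006
gripper_force: 1.0
```

{"name": "send_rows", "arguments": {
  "targets": [
    [[-0.2, -1, 0], [0, 0, 0]],
    [[0, 0, 0], [0, 0, 0]]
  ]
}}

```text
time: 5.1
eef_pos: [488.1, -110.6, 82.7]
orientation: [0.995, -0.096, 0.0, 0.0]
contact_force: [0.5, 2.1, 1.8]
finger_gap: 0.003
gripper_force: 1.0
```

{"name": "send_rows", "arguments": {
  "targets": [
    [[-0.2, -1, 0], [0, 0, 0]],
    [[0, 0, 0], [0, 0, 0]]
  ]
}}

```text
time: 5.3
eef_pos: [488.0, -111.7, 82.7]
orientation: [0.995, -0.096, 0.0, 0.0]
contact_force: [0.5, 2.1, 1.3]
finger_gap: 0.004
gripper_force: 1.0
```

{"name": "send_rows", "arguments": {
  "targets": [
    [[-0.2, -1, 0], [0, 0, 0]],
    [[0, 0, 0], [0, 0, 0]]
  ]
}}

```text
time: 5.5
eef_pos: [487.8, -112.6, 82.7]
orientation: [0.995, -0.096, 0.0, 0.0]
contact_force: [0.4, 2.4, 0.9]
finger_gap: 0.005
gripper_force: 1.0
```

{"name": "send_rows", "arguments": {
  "targets": [
    [[-0.2, -1, 0], [0, 0, 0]],
    [[0, 0, 0], [0, 0, 0]]
  ]
}}

```text
time: 5.7
eef_pos: [487.5, -113.7, 82.7]
orientation: [0.995, -0.096, 0.0, 0.0]
contact_force: [0.9, 2.0, 1.1]
finger_gap: 0.005
gripper_force: 1.0
```

{"name": "send_rows", "arguments": {
  "targets": [
    [[-0.2, -1, 0], [0, 0, 0]],
    [[0, 0, 0], [0, 0, 0]]
  ]
}}

```text
time: 5.9
eef_pos: [487.3, -114.7, 82.7]
orientation: [0.995, -0.096, 0.0, 0.0]
contact_force: [0.2, 2.2, 0.3]
finger_gap: 0.004
gripper_force: 1.0
```

{"name": "send_rows", "arguments": {
  "targets": [
    [[-0.2, -1, 0], [0, 0, 0]],
    [[0, 0, 0], [0, 0, 0]]
  ]
}}

```text
time: 6.1
eef_pos: [487.2, -115.7, 82.7]
orientation: [0.995, -0.096, 0.0, 0.0]
contact_force: [0.4, 2.5, 1.7]
finger_gap: 0.005
gripper_force: 1.0
```

{"name": "send_rows", "arguments": {
  "targets": [
    [[0.5, 2.5, 0], [0, 0, 0]],
    [[1, 5, 0], [0, 0, 0]],
    [[0, 0, 15], [0, 0, 0]],
    [[0, 0, 30], [0, 0, 0]],
    [[0, 0, 30], [0, 0, 0]],
    [[5, 20, 20], [0, 0, 0]],
    [[5, 20, 0], [0, 0, 0]],
    [[5, 20, 0], [0, 0, 0]]
  ]
}}

```text
time: 6.9
eef_pos: [504.1, -47.5, 178.5]
orientation: [0.995, -0.096, 0.001, 0.0]
contact_force: [-0.5, -0.1, -0.0]
finger_gap: 0.004
gripper_force: 0.0
```

Run:
```python
from h import *
p,_=snap('scene','s3')
cv2.imwrite('pics/s3c.png',cv2.resize(p[170:270,375:455],None,fx=6,fy=6,interpolation=cv2.INTER_CUBIC))
for r in (158,170,176,182): print(r,(proj('scene',(520-.192*r,49.5-.981*r,105))-[375,170])*6)
```

```text
158 [273.7097497  124.14921401]
170 [297.83266935 109.42481459]
176 [309.79350839 102.1241942 ]
182 [321.68807609  94.86413029]
```

View pics/s3c.png

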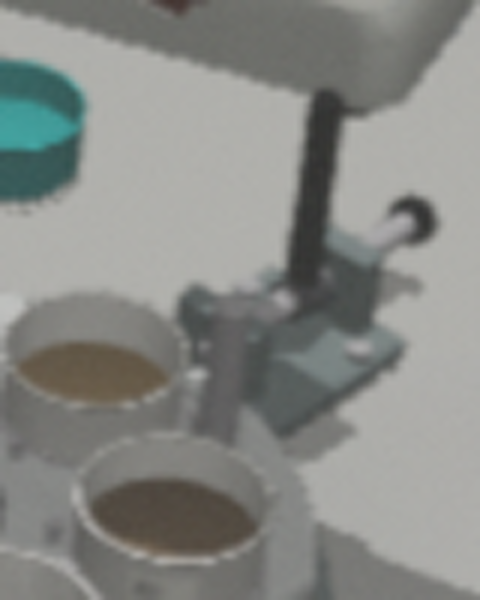

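The post top is at (326,95), which puts it at radius about 183 mm, so the plunger is fully out. Next I go to the clockwise side of the back peg.

{"name": "send_rows", "arguments": {
  "targets": [
    [[25, 13, 0], [0, 0, 0]],
    [[25, 13, 0], [0, 0, 0]],
    [[25, 13, 0], [0, 0, 0]],
    [[26, 13, 0], [0, 0, 0]],
    [[0, 0, -30], [0, 0, 0]],
    [[0, 0, -30], [0, 0, 0]],
    [[0, 0, -30], [0, 0, 0]],
    [[0, 0, -6], [0, 0, 0]]
  ]
}}

```text
time: 7.75
eef_pos: [601.8, 3.4, 78.0]
orientation: [0.995, -0.096, -0.003, 0.001]
contact_force: [-0.6, 0.1, -0.4]
finger_gap: 0.007
gripper_force: 0.0
```

{"name": "send_rows", "arguments": {
  "targets": [
    [[0, 0, 0], [0, 0, 0]]
  ]
}}

```text
time: 7.85
eef_pos: [603.8, 3.7, 80.8]
orientation: [0.995, -0.096, -0.001, 0.0]
contact_force: [0.5, -1.1, 0.3]
finger_gap: 0.007
gripper_force: 0.0
```

Run:
```python
from h import *
s=status.read_state(); C=np.array([520,49.5]); p=s['eef_pos']; v=p[:2]-C
print(p, np.hypot(*v), np.degrees(np.arctan2(v[1],v[0])))
# arc rows: radius 93, in 2 deg-ish; contact offset asin(13.5/93)
off=np.degrees(13.5/93); print('offset',off)
a0=np.degrees(np.arctan2(v[1],v[0])); P=p[:2]; 
for a in np.arange(a0,49-off+6,5)[1:]:
    t=np.radians(a); Q=C+93*np.array([np.cos(t),np.sin(t)]); print(round(a,1),np.round(Q,1),np.round(Q-P,1)); P=Q
```

```text
[603.78569511   3.70515199  80.78394258] 95.48408667867517 -28.659745678050214
offset 8.317129284157112
-23.7 [605.2  12.2] [1.4 8.5]
-18.7 [608.1  19.7] [2.9 7.6]
-13.7 [610.4  27.5] [2.3 7.8]
-8.7 [611.9  35.5] [1.6 8. ]
-3.7 [612.8  43.6] [0.9 8.1]
1.3 [613.   51.7] [0.2 8.1]
6.3 [612.4  59.8] [-0.5  8.1]
11.3 [611.2  67.8] [-1.2  8. ]
16.3 [609.2  75.7] [-1.9  7.9]
21.3 [606.6  83.3] [-2.6  7.7]
26.3 [603.3  90.8] [-3.3  7.4]
31.3 [599.4  97.9] [-3.9  7.1]
36.3 [594.9 104.6] [-4.5  6.7]
41.3 [589.8 110.9] [-5.1  6.3]
46.3 [584.2 116.8] [-5.6  5.9]
```

{"name": "send_rows", "arguments": {
  "targets": [
    [[0.7, 4.2, 0], [0, 0, 0]],
    [[0.7, 4.2, 0], [0, 0, 0]],
    [[1.4, 3.8, 0], [0, 0, 2.5]],
    [[1.4, 3.8, 0], [0, 0, 2.5]],
    [[1.2, 3.9, 0], [0, 0, 2.5]],
    [[1.2, 3.9, 0], [0, 0, 2.5]],
    [[0.8, 4, 0], [0, 0, 2.5]],
    [[0.8, 4, 0], [0, 0, 2.5]]
  ]
}}

```text
time: 8.65
eef_pos: [613.5, 35.7, 83.1]
orientation: [0.999, 0.036, 0.001, 0.0]
contact_force: [-1.2, -1.7, 0.2]
finger_gap: 0.001
gripper_force: 0.7
```

{"name": "send_rows", "arguments": {
  "targets": [
    [[0.5, 4, 0], [0, 0, 2.5]],
    [[0.5, 4, 0], [0, 0, 2.5]],
    [[0.1, 4, 0], [0, 0, 2.5]],
    [[0.1, 4, 0], [0, 0, 2.5]],
    [[-0.2, 4, 0], [0, 0, 2.5]],
    [[-0.2, 4, 0], [0, 0, 2.5]],
    [[-0.6, 4, 0], [0, 0, 2.5]],
    [[-0.6, 4, 0], [0, 0, 2.5]]
  ]
}}

```text
time: 9.45
eef_pos: [613.1, 67.5, 83.1]
orientation: [0.978, 0.209, 0.001, 0.001]
contact_force: [0.2, -1.2, -0.4]
finger_gap: 0.003
gripper_force: 0.7
```

Run:
```python
from h import *
s=status.read_state(); C=np.array([520,49.5]); p=s['eef_pos']; v=p[:2]-C
print(p, s['contact_force'],np.hypot(*v), np.degrees(np.arctan2(v[1],v[0])))
p,_=snap('scene','s4')
for k in(-11.3,108.7,228.7):
  print([ (a,np.round(proj('scene',(520+93*np.cos(np.radians(k+a)),49.5+93*np.sin(np.radians(k+a)),100)))) for a in(0,30,60)])
cv2.imwrite('pics/s4c.png',cv2.resize(p[140:320,285:475],None,fx=3.3,fy=3.3,interpolation=cv2.INTER_CUBIC))
```

```text
[613.11673339  67.54132921  83.06179402] [ 0.17285768 -1.17936486 -0.36104174] 94.84838215226281 10.965174218258307
[(0, array([327., 205.])), (30, array([313., 219.])), (60, array([312., 236.]))]
[(0, array([349., 262.])), (30, array([378., 262.])), (60, array([403., 253.]))]
[(0, array([413., 221.])), (30, array([398., 207.])), (60, array([375., 199.]))]
```

View pics/s4c.png

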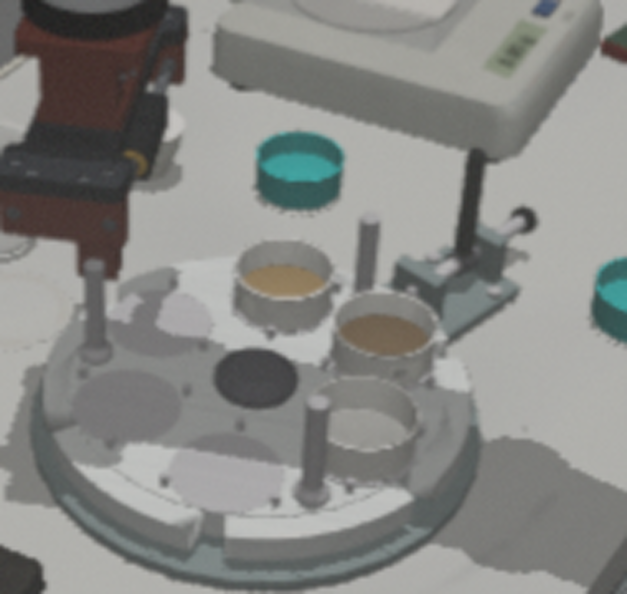

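The plate is turning: pegs now at (95,265), (318,403) and (369,218), tins seated, fingers at (100,255). I continue with the arc.

{"name": "send_rows", "arguments": {
  "targets": [
    [[-1, 3.9, 0], [0, 0, 2.5]],
    [[-1, 3.9, 0], [0, 0, 2.5]],
    [[-1.3, 3.9, 0], [0, 0, 2.5]],
    [[-1.3, 3.9, 0], [0, 0, 2.5]],
    [[-1.7, 3.7, 0], [0, 0, 2.5]],
    [[-1.7, 3.7, 0], [0, 0, 2.5]],
    [[-2, 3.5, 0], [0, 0, 2.5]],
    [[0, 0, 0], [0, 0, 0]]
  ]
}}

```text
time: 10.3
eef_pos: [603.1, 95.0, 82.9]
orientation: [0.935, 0.354, 0.001, 0.0]
contact_force: [0.0, -0.0, -0.5]
finger_gap: 0.002
gripper_force: 0.0
```

```bash
cat > ang.py <<'E'
from h import *
import sys
from scipy.ndimage import map_coordinates as mc
s=status.read_state(); C=np.array([520,49.5]); q=s['eef_pos']; v=q[:2]-C
print(q, s['contact_force'],np.hypot(*v), np.degrees(np.arctan2(v[1],v[0])))
p,_=snap('scene',sys.argv[1]); ref=cv2.imread('pics/s0.png')
# peg B top by template from the first picture, subpixel by upsampling
P=lambda k:np.array(proj('scene',(520+93*np.cos(np.radians(k)),49.5+93*np.sin(np.radians(k)),100)))
U=lambda im:cv2.resize(im,None,fx=6,fy=6,interpolation=cv2.INTER_CUBIC)
def loc(k0,k1):
    a=np.round(P(k0)).astype(int); b=np.round(P(k1)).astype(int)
    t=U(ref[a[1]-6:a[1]+13,a[0]-6:a[0]+7]); r=U(p[b[1]-18:b[1]+25,b[0]-18:b[0]+19])
    m=cv2.matchTemplate(r,t,cv2.TM_CCOEFF_NORMED); _,sc,_,l=cv2.minMaxLoc(m)
    px=b-18+np.array(l)/6+6+(P(k0)-a); w=at_z('scene',*px,100)[:2]-C
    print(k0,px.round(1),round(sc,2),'r',np.hypot(*w).round(1),'turn',((np.degrees(np.arctan2(w[1],w[0]))-k0+180)%360-180).round(2))
e=float(sys.argv[2])
for k in(-11.3,108.7,228.7): loc(k,k+e)
E
python3 ang.py s5 48
```

```text
[603.078398    95.00567786  82.87399948] [ 0.04928999 -0.01682039 -0.4660895 ] 94.72479576345192 28.711451266192867
-11.3 [311.4 241.3] 0.53 r 97.8 turn 68.98
108.7 [395.6 253.9] 0.62 r 86.5 turn 53.26
228.7 [378.4 211.5] 0.45 r 57.6 turn 44.81
```

```bash
cat > notch.py <<'E'
from h import *
import sys
C=np.array([520,49.5]); A=np.arange(0,360,.25)
pre=sys.argv[1]; grab=len(sys.argv)>2
def prof(cam,im):
    x=[]
    for r in (110,112,114,116):
        pts=np.array([proj(cam,(C[0]+r*np.cos(a),C[1]+r*np.sin(a),34)) for a in np.radians(A)],np.float32)
        x.append(cv2.remap(im,pts[None,:,0],pts[None,:,1],cv2.INTER_CUBIC)[0].astype(float))
    m=np.mean(x,0); return (m[:,0]+m[:,1]-2*m[:,2])/(m.sum(1)+1)
box=np.where(abs(np.arange(-15,15.1,.25))<4.5,1.,0); n=len(box)
for cam in('scene','top'):
    if grab: snap(cam,pre+cam)
    f=f'pics/{pre}{cam}.png' if grab else f'pics/{cam[0]}0.png'
    p=prof(cam,cv2.imread(f)); out=[]
    for k in range(6):
        best=max(((np.corrcoef(box,np.take(p,range(int((c-15)*4),int((c-15)*4)+n),mode='wrap'))[0,1],d) for d in np.arange(-30,30,.25) for c in[(-101.3+60*k+d)%360]))
        out.append((k,best[1],round(best[0],2)))
    print(cam,out)
E
python3 notch.py ref; python3 notch.py n1 g
```

```text
Traceback (most recent call last):
  File "notch.py", line 15, in <module>
    p=prof(cam,cv2.imread(f)); out=[]
  File "notch.py", line 8, in prof
    pts=np.array([proj(cam,(C[0]+r*np.cos(a),C[1]+r*np.sin(a),34)) for a in np.radians(A)],np.float32)
                  ~~~~^^^^^^^^^^^^^^^^^^^^^^^^^^^^^^^^^^^^^^^^^^^^
  File "h.py", line 13, in proj
    m=camera_model(n); K=np.array(m['camera_matrix']); T=np.array(m['world_to_cam'])
ValueError: time passes only in moves, steps and waits
Traceback (most recent call last):
  File "notch.py", line 15, in <module>
    p=prof(cam,cv2.imread(f)); out=[]
  File "notch.py", line 8, in prof
    pts=np.array([proj(cam,(C[0]+r*np.cos(a),C[1]+r*np.sin(a),34)) for a in np.radians(A)],np.float32)
                  ~~~~^^^^^^^^^^^^^^^^^^^^^^^^^^^^^^^^^^^^^^^^^^^^
  File "h.py", line 13, in proj
    m=camera_model(n); K=np.array(m['camera_matrix']); T=np.array(m['world_to_cam'])
ValueError: time passes only in moves, steps and waits
```

Too many `camera_model` calls, so I'll cache it.

```bash
sed -i 's/^from rig import.*/&\nimport functools; camera_model=functools.cache(camera_model)/' h.py
python3 notch.py ref; python3 notch.py n1 g
```

```text
scene [(0, np.float64(-23.0), np.float64(0.6)), (1, np.float64(9.25), np.float64(0.59)), (2, np.float64(7.25), np.float64(0.61)), (3, np.float64(7.0), np.float64(0.42)), (4, np.float64(-22.5), np.float64(0.66)), (5, np.float64(14.25), np.float64(0.5))]
top [(0, np.float64(0.5), np.float64(0.84)), (1, np.float64(0.75), np.float64(0.92)), (2, np.float64(0.5), np.float64(0.92)), (3, np.float64(-0.25), np.float64(0.92)), (4, np.float64(0.0), np.float64(0.91)), (5, np.float64(-0.25), np.float64(0.92))]
scene [(0, np.float64(26.25), np.float64(0.75)), (1, np.float64(8.75), np.float64(0.46)), (2, np.float64(-1.75), np.float64(0.4)), (3, np.float64(-2.25), np.float64(0.39)), (4, np.float64(-27.0), np.float64(0.49)), (5, np.float64(6.0), np.float64(0.45))]
top [(0, np.float64(13.25), np.float64(0.48)), (1, np.float64(-15.75), np.float64(0.32)), (2, np.float64(7.75), np.float64(0.55)), (3, np.float64(-9.25), np.float64(0.6)), (4, np.float64(-10.25), np.float64(0.93)), (5, np.float64(-10.25), np.float64(0.9))]
```

The top-view notches 4 and 5 read about -10.1° relative to the reference, so the plate has turned about 49.9°. Another 8° or so slowly, then I re-measure.

{"name": "send_rows", "arguments": {
  "targets": [
    [[-1.7, 2.9, 0], [0, 0, 2]],
    [[-1.7, 2.8, 0], [0, 0, 2]],
    [[-0.9, 1.4, 0], [0, 0, 1]],
    [[-0.9, 1.4, 0], [0, 0, 1]],
    [[-0.9, 1.3, 0], [0, 0, 1]],
    [[-0.5, 0.7, 0], [0, 0, 0.5]],
    [[0, 0, 0], [0, 0, 0]]
  ]
}}

```text
time: 11.2
eef_pos: [595.7, 105.0, 81.7]
orientation: [0.91, 0.415, 0.0, -0.0]
contact_force: [0.9, -0.6, 0.6]
finger_gap: 0.007
gripper_force: 0.3
```

```bash
python3 notch.py n2 g|tail -1; python3 -c "
from h import *
s=status.read_state();v=s['eef_pos'][:2]-[520,49.5];print(s['eef_pos'],s['contact_force'],np.hypot(*v),np.degrees(np.arctan2(v[1],v[0])))"
```

```text
top [(0, np.float64(-24.75), np.float64(0.35)), (1, np.float64(21.75), np.float64(0.54)), (2, np.float64(-13.0), np.float64(0.45)), (3, np.float64(-7.75), np.float64(0.71)), (4, np.float64(-2.75), np.float64(0.94)), (5, np.float64(-2.5), np.float64(0.79))]
[595.71755308 104.96218626  81.57317725] [-0.66724384 -0.17106424  0.6375066 ] 93.85734893846157 36.22232263697939
```

{"name": "send_rows", "arguments": {
  "targets": [
    [[-0.8, 1.1, 0], [0, 0, 0.8]],
    [[-0.8, 1.1, 0], [0, 0, 0.8]],
    [[-0.8, 1, 0], [0, 0, 0.8]],
    [[0, 0, 0], [0, 0, 0]],
    [[0, 0, 0], [0, 0, 0]]
  ]
}}

```text
time: 11.8
eef_pos: [593.2, 108.2, 81.6]
orientation: [0.901, 0.434, -0.0, -0.0]
contact_force: [0.4, 0.4, 0.9]
finger_gap: 0.008
gripper_force: 0.2
```

```bash
python3 notch.py n3 g|tail -1; python3 -c "
from h import *
s=status.read_state();v=s['eef_pos'][:2]-[520,49.5];print(s['eef_pos'],s['contact_force'],np.hypot(*v),np.degrees(np.arctan2(v[1],v[0])))"
```

```text
top [(0, np.float64(3.75), np.float64(0.37)), (1, np.float64(5.75), np.float64(0.3)), (2, np.float64(-22.5), np.float64(0.38)), (3, np.float64(-4.75), np.float64(0.69)), (4, np.float64(-0.5), np.float64(0.94)), (5, np.float64(-2.75), np.float64(0.71))]
[593.20564199 108.15261149  81.57431629] [-0.54034025 -0.42282505  0.32205289] 93.80402365442104 38.70182716580965
```

{"name": "send_rows", "arguments": {
  "targets": [
    [[1.2, -1.6, 0], [0, 0, 0]],
    [[5, -6, 0], [0, 0, 0]],
    [[0, 0, 20], [0, 0, 0]],
    [[0, 0, 40], [0, 0, 0]],
    [[0, 0, 40], [0, 0, 0]],
    [[-15, -32, 0], [0, 0, -7.8]],
    [[-15, -32, 0], [0, 0, -7.8]],
    [[-15, -32, 0], [0, 0, -7.8]]
  ]
}}

```text
time: 12.7
eef_pos: [554.5, 2.8, 182.1]
orientation: [0.971, 0.239, 0.0, 0.0]
contact_force: [1.3, -0.2, -0.1]
finger_gap: 0.008
gripper_force: 0.0
```

{"name": "send_rows", "arguments": {
  "targets": [
    [[-15, -32, 0], [0, 0, -7.8]],
    [[-15, -32, 0], [0, 0, -7.8]],
    [[-15, -32, 0], [0, 0, -7.8]],
    [[-15, -32, 0], [0, 0, -7.8]],
    [[-15, -33, 0], [0, 0, -7.8]],
    [[0, 0, 0], [0, 0, 0]],
    [[0, 0, 0], [0, 0, 0]]
  ]
}}

```text
time: 13.4
eef_pos: [479.6, -157.5, 181.8]
orientation: [0.995, -0.096, 0.0, 0.0]
contact_force: [0.7, -0.1, 1.1]
finger_gap: 0.007
gripper_force: 0.0
```

```bash
python3 notch.py n4 g|tail -1
```

```text
top [(0, np.float64(0.25), np.float64(0.88)), (1, np.float64(0.5), np.float64(0.92)), (2, np.float64(0.25), np.float64(0.91)), (3, np.float64(0.25), np.float64(0.89)), (4, np.float64(-0.25), np.float64(0.94)), (5, np.float64(-0.5), np.float64(0.91))]
```

All six notches line up within about 0.3°. I lower outside the post and push in.

{"name": "send_rows", "arguments": {
  "targets": [
    [[0, 0, -30], [0, 0, 0]],
    [[0, 0, -30], [0, 0, 0]],
    [[0, 0, -30], [0, 0, 0]],
    [[0, 0, -9], [0, 0, 0]],
    [[0, 0, 0], [0, 0, 0]],
    [[0.8, 4, 0], [0, 0, 0]],
    [[0.8, 4, 0], [0, 0, 0]],
    [[0.4, 2, 0], [0, 0, 0]]
  ]
}}

```text
time: 14.3
eef_pos: [482.8, -146.0, 83.9]
orientation: [0.995, -0.096, 0.001, 0.0]
contact_force: [1.0, 0.1, 0.1]
finger_gap: 0.003
gripper_force: 0.0
```

{"name": "send_rows", "arguments": {
  "targets": [
    [[0.4, 2, 0], [0, 0, 0]],
    [[0.4, 2, 0], [0, 0, 0]],
    [[0.4, 2, 0], [0, 0, 0]],
    [[0.4, 2, 0], [0, 0, 0]],
    [[0.4, 2, 0], [0, 0, 0]],
    [[0.4, 2, 0], [0, 0, 0]],
    [[0.4, 2, 0], [0, 0, 0]],
    [[0.4, 2, 0], [0, 0, 0]]
  ]
}}

```text
time: 15.1
eef_pos: [485.0, -130.5, 82.6]
orientation: [0.995, -0.096, 0.0, 0.0]
contact_force: [1.3, -2.5, 1.2]
finger_gap: 0.01
gripper_force: 1.3
```

{"name": "send_rows", "arguments": {
  "targets": [
    [[0.4, 2, 0], [0, 0, 0]],
    [[0.4, 2, 0], [0, 0, 0]],
    [[0.4, 2, 0], [0, 0, 0]],
    [[0, 0, 0], [0, 0, 0]]
  ]
}}

```text
time: 15.5
eef_pos: [486.0, -124.1, 82.6]
orientation: [0.995, -0.096, -0.0, -0.0]
contact_force: [-0.5, -1.2, -0.4]
finger_gap: 0.007
gripper_force: 0.5
```

{"name": "send_rows", "arguments": {
  "targets": [
    [[0.2, 1, 0], [0, 0, 0]],
    [[0.2, 1, 0], [0, 0, 0]],
    [[0.2, 1, 0], [0, 0, 0]],
    [[0.2, 1, 0], [0, 0, 0]],
    [[0, 0, 0], [0, 0, 0]]
  ]
}}

```text
time: 16.0
eef_pos: [486.3, -121.9, 82.6]
orientation: [0.995, -0.096, -0.0, 0.001]
contact_force: [-0.5, -6.0, 1.2]
finger_gap: 0.003
gripper_force: 3.1
```

{"name": "send_rows", "arguments": {
  "targets": [
    [[0.2, 1, 0], [0, 0, 0]],
    [[0, 0, 0], [0, 0, 0]]
  ]
}}

```text
time: 16.2
eef_pos: [486.4, -121.9, 82.6]
orientation: [0.995, -0.097, -0.0, 0.001]
contact_force: [-0.6, -8.0, 1.6]
finger_gap: 0.007
gripper_force: 4.3
```

{"name": "send_rows", "arguments": {
  "targets": [
    [[0.2, 1, 0], [0, 0, 0]],
    [[0, 0, 0], [0, 0, 0]]
  ]
}}

```text
time: 16.4
eef_pos: [486.4, -121.8, 82.6]
orientation: [0.995, -0.097, -0.001, 0.002]
contact_force: [-1.7, -10.3, 2.4]
finger_gap: 0.002
gripper_force: 5.5
```

It has stopped firmly at about 10 N. I back off and check.

{"name": "send_rows", "arguments": {
  "targets": [
    [[-0.6, -3, 0], [0, 0, 0]],
    [[-1, -6, 0], [0, 0, 0]],
    [[-2, -10, 0], [0, 0, 0]],
    [[0, 0, 30], [0, 0, 0]],
    [[0, 0, 40], [0, 0, 0]],
    [[0, 0, 40], [0, 0, 0]],
    [[0, -40, 0], [0, 0, 0]],
    [[0, -40, 0], [0, 0, 0]]
  ]
}}

```text
time: 17.2
eef_pos: [484.7, -217.9, 194.5]
orientation: [0.996, -0.094, 0.002, 0.0]
contact_force: [0.6, -0.9, -0.4]
finger_gap: 0.001
gripper_force: 0.0
```

```bash
python3 notch.py n5 g|tail -1;  python3 - <<'E'
from h import *
p=cv2.imread('pics/n5scene.png'); q=cv2.imread('pics/s0.png')
f=lambda i:cv2.resize(i[175:255,385:450],None,fx=6,fy=6,interpolation=cv2.INTER_CUBIC)
cv2.imwrite('pics/f1.png',np.hstack([f(q),f(p)]))
for r in(158,160,162,164): print(r,(proj('scene',(520-.192*r,49.5-.981*r,105))-[385,175])*6)
E
```

```text
top [(0, np.float64(0.25), np.float64(0.87)), (1, np.float64(0.5), np.float64(0.92)), (2, np.float64(0.25), np.float64(0.91)), (3, np.float64(0.25), np.float64(0.9)), (4, np.float64(-0.5), np.float64(0.93)), (5, np.float64(-0.25), np.float64(0.92))]
158 [213.7097497   94.14921401]
160 [217.74902144  91.68365083]
162 [221.78074856  89.22270504]
164 [225.80495406  86.76636253]
```

View pics/f1.png

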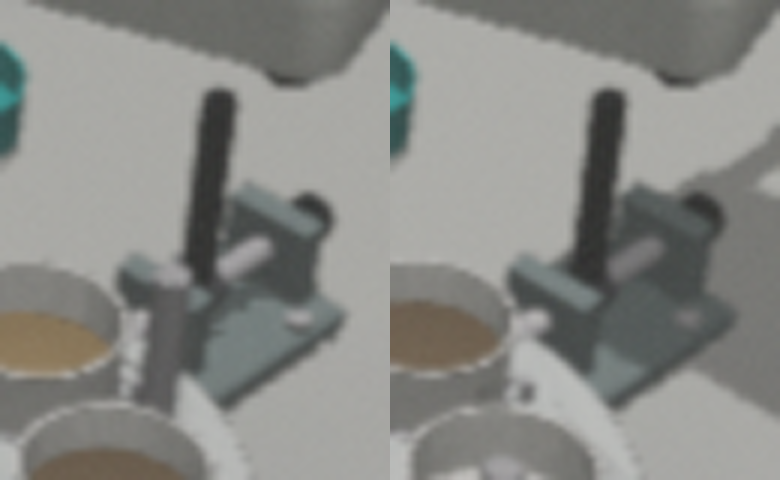

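The post top sits at (218,93) now and was at (219,93) at the start, so the plunger is fully in. The plate is in the next notch and the tins are seated, so I hand in.

```bash
python3 -c "
from rig import ticket
print(ticket.hand_in())"
```

```text
the job is handed in; nothing more can be done
None
```

The carousel is indexed one notch (60°) counterclockwise with the plunger pressed fully in again, and the job is handed in; the hand-in gave no verdict, but the last pictures show the plate within about 0.5° of the notch.

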